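# Press a freshly glued memo pad in the locking clamp

### The job

The memo pad's spine has just been glued: gently slide the pad flush against both fences of the press, then push the clamp's handle down over centre until it locks and let go, so that the clamp grips the pad on its own for at least two seconds. Then flick the release lever so that the clamp springs open, and leave the pad square in the corner. Push the pad, handle and lever no harder than they need, and do not disturb the things round the press.

Things in the scene. Friction and masses are not known exactly. Their poses are not given: they have to be found in the camera images.
- pad_press: pad press, fixed: plywood board 12 mm high, two aluminium fences, a steel locking clamp. Origin on the desk, on the clamp's centre plane, below the inner face of the back fence; y runs from the clamp forward over the pad, x toward the side fence, z up. The clamp stands behind the back fence (y < 0); its open jaw stays below z = 92 mm and ends at y = 44 mm.
- back_fence (a point): middle of the back fence's inner face at board height, press (0, 0, 12) mm. The fence is 98 mm long (x from -45 to 53 mm) and 14 mm high above the board; the pad's spine goes against it.
- side_fence (a point): middle of the side fence's inner face at board height, press (45, 40, 12) mm. The fence runs along y from 0 to 80 mm, 14 mm high above the board, and meets the back fence in a corner; the pad's +x side goes against it.
- memo_pad: stiff white paper block, 90 (x) x 75 (y) x 20 mm high, grey cloth spine on its -y face. Origin: centre of its underside. It starts on the board, 8 to 21 mm short of the back fence and 6 to 14 mm short of the side fence, skewed up to 6 degrees. Seated in the corner its origin is at press (0, 37.5, 12) mm. It slides under about 1 N.
- jaw: the clamp's jaw with all it carries (foot, handle, link). Origin: its pivot, press y = -22, z = 52 mm; its y axis tips up 0.2 to 0.36 rad when open, about 0 when clamped. The handle is its black rubber grip (18 mm wide, centre plane), hinged at press y = -26, z = 80 mm, pointing back (-y) and up; at the start its end is at y = -103 to -120 mm, its top at z = 135 to 160 mm.
- clamp_foot_plate (a point): press (0, -66, 16) mm, on the clamp's frame. Pushing the handle down near its end takes 2 to 9 N at first, 4 to 15 N as the foot bears, then nothing from dead centre on; about 2 mm lower it meets a firm stop, and stays. Short of dead centre it springs up again. The end's top is at z = 90 to 106 mm when locked, y = -125 to -131 mm: a hidden screw setting decides.
- foot_face (a point): centre of the underside of the jaw's round rubber foot, 22 mm across: at press y = 37, z = 39 to 47 mm when open, clamped it presses on the pad's top (z = 32 mm) at y = 32 mm and its rubber gives 2 to 8 mm.
- release_lever: dark steel release lever under the handle. Origin: its pivot, at press y = -118, z = 44 mm. Pushing down the tab at its back end tips its nose up under the handle and kicks the handle back over centre; a light spring returns the lever.
- release_tab (a point): centre of the top of the lever's flat tab (24 mm wide, 26 mm long), at press y = -195, z = 60 mm at rest, behind the handle, which never swings over it. It goes down up to 34 mm against a spring of 1 to 4 N; the lock lets go somewhere between 3 and 27 mm, at 2 to 8 N; a firm stop ends its travel.
- glue_stick: bystander: a glue stick standing upright on the desk on the robot's side of the clamp, 26 mm across, 90 mm high; origin at its foot
- staple_box: bystander: a small carton of staples lying on the desk, 42 x 85 x 26 mm, origin under its centre
- eraser: bystander: an eraser lying on the desk, 23 x 55 x 14 mm, origin under its centre

How it is judged:
On the way, in this order (a step that is already met when the one before it is completed fails the run):
1. the pad lies flat on the board, its spine flush against the back fence and its side flush against the side fence, within 1.5 mm (y of memo_pad in the frame of pad_press below 0.039 m and x of memo_pad in the frame of pad_press above -0.0015 m and angle between the y axis of memo_pad and the y axis of pad_press, either way round below 0.025 rad and z of memo_pad in the frame of pad_press below 0.0135 m and angle between memo_pad's own z axis and vertical below 0.03 rad), for 0.2 s.
2. the clamp is locked over centre and by itself grips the squared pad with more than 5 N, the robot touching no part of the clamp, for 2 s (contact force between jaw and memo_pad above 5 N and contact force between the fingers and jaw below 0.1 N and contact force between the fingers and release_lever below 0.1 N and contact force between the fingers and memo_pad below 0.1 N and y of memo_pad in the frame of pad_press below 0.0405 m and x of memo_pad in the frame of pad_press above -0.003 m and angle between the y axis of memo_pad and the y axis of pad_press, either way round below 0.035 rad), for 2 s.
3. the release lever is pushed and the clamp's grip is gone (contact force between the fingers and release_lever above 0.5 N and contact force between jaw and memo_pad below 0.5 N).
At the end, for the whole second after the job is handed in: The clamp stands open again, its foot at least 4 mm above the pad and off it; the pad lies flat and still on the board, square to the fences within 2 degrees and within 3 mm of both (y of memo_pad in the frame of pad_press below 0.0405 m and x of memo_pad in the frame of pad_press above -0.003 m and angle between the y axis of memo_pad and the y axis of pad_press, either way round below 0.035 rad and z of memo_pad in the frame of pad_press below 0.0135 m and angle between memo_pad's own z axis and vertical below 0.03 rad and z of foot_face in the frame of pad_press above 0.036 m and contact force between jaw and memo_pad below 0.1 N and linear speed of memo_pad below 0.01 m/s and linear speed of jaw below 0.02 m/s); the robot touches nothing.
It fails at once if the damp pad is pushed with more than 25 N (contact force between any of the fingers, the arm and memo_pad above 25 N).
It fails at once if the clamp's handle or jaw is pushed with more than 28 N (contact force between any of the fingers, the arm and jaw above 28 N).
It fails at once if the release lever is pushed with more than 25 N (contact force between any of the fingers, the arm and release_lever above 25 N).
It fails at once if the glue stick, staple box or eraser is moved more than 25 mm or the glue stick tipped (distance of any of glue_stick, staple_box, eraser from where it was at the start of the episode above 0.025 m or angle between glue_stick's own z axis and vertical above 0.3 rad).
It also fails if it takes over 72 s, if anything falls off the work surface, if the arm or the gripper's body presses on something with over 40 N, if the wrist force passes 120 N, or if a joint passes its speed limit or range.

### The arm

A 6-joint arm with a two-finger parallel gripper is mounted at the origin on the work surface; the furniture and walls round the work are solid. World frame = base frame: x ahead of the robot, y to its left, z up, the work surface at z = 0. Lengths are in m, angles in rad, forces in N, time in s.
With the tool pointing down it reaches from about 0.375 to 0.9 m from the base axis. Payload 3.1 kg.
Tool frame: the origin (TCP) lies on the centre line of the jaws, within the pads' length; the fingertips stand 22 mm ahead of it and the grasp point (between the pads) lies 3 mm ahead of it; z points along the fingers, y is the line along which they close (so a half turn about z gives the same grasp; the last joint's range is limited). The gripper opens to 85 mm and grips with 20 to 120 N. Pads are 22 mm wide; open, the fingers measure 114 mm over their backs; the gripper's body (76 mm by 85 mm) begins 54 mm behind the grasp point. The pads swing forward as they close: fully open they stand 13 mm farther back than shut.
Start: joints at [-1.331, 0.527, 1.433, -0, 1.181, -0.178], TCP at [0.254, -0.571, 0.253] pointing down, gripper open.
Joint ranges: [-3.08, 3.08], [-0.75, 2.2], [0.22, 2.44], [-1.43, 4.57], [0, 2.65], [-2.85, 2.85]. Speed limits (rad/s): [2.79, 2.79, 3.14, 3.14, 3.14, 3.14].

### API

Orientations are given as a unit quaternion [x, y, z, w].
In Python, from station import sense, eyes, job gives the robot as it stands.
- The arm moves only by the shell command python3 -m pendant 'ROWS' [FORCE]. ROWS is a JSON list that holds a single list of rows (three levels of brackets), with 1 to 20 rows, each of 5 numbers: dx, dy, dz in parts of the range, where 1.0 means 0.8 m, then a turn about the tool's z in parts of the range, where 1.0 means 2 rad, then the opening from 0.0 (shut) to 1.0 (fully open); each row is the pose to reach, as a shift and turn from the pose commanded when the command began, along the tool's axes at that moment; what a row does not reach only later rows make up. A row lasts 1/10 s, in which the tool goes at most 0.05 m and 0.15 rad, less where a joint would pass 70% of its speed; a pose out of reach is approached as far as the arm can. The fingers move at their own pace and stop on an object; FORCE is the grip in N (left out, the last holds). Time passes only in rows, so rows that do not move let the fingers close. It prints the time, the measured TCP pose, the force, the opening and the grip force at its end. Shift and turn numbers lie between -1 and 1, and a call with a number outside is refused. Input that does not fit is refused with a message, and nothing moves.
- sense(): the state, without advancing time (a new reading comes with each control period).
- eyes.snapshot(name): name is "side" or "top" or "wrist"; returns a dict with "pixels" (384x512x3 uint8, red, green, blue), "range_z" (384x512 float32, m along the optical axis (not along the pixel's ray), 0 where there is no reading), "fov_y" (degrees; the focal length in pixels is half the picture's height over the tangent of half this angle, whatever the lens; pixels are square), "cx", "cy" (the principal point, pixels), "R" (3x3) and "t" (3): a world point X has camera coordinates R X + t; the wrist camera has in their place "hand_eye" (4x4, takes a point from camera to tool coordinates, whose origin is the TCP and whose axes are the flange's). Camera axes: x right, y down, z forward; pixel columns grow to the right and rows downward; lengths in m; the calibration is good to about 2 mm. A picture is of the moment at which its call begins: read the wrist's pose just before it.
- job.sign_off(): hands the job in; it is judged then, once.
The state is a dict: "t": time; "q": joint angles; "qd": joint speeds; "tau": joint torques, N m; "tcp_pos": TCP position; "tool_rot": TCP orientation; "force": force on the tool from outside, world axes, zero at the start; "ft_torque": the same for the moment, N m; "finger_gap": opening from 0.0 (shut) to 1.0 (fully open); "gripper_force": force on a finger pad.
Only numpy, scipy, OpenCV 4.12 (cv2) and the standard library are available. Lean on these libraries where they do the work, as an engineer would, in place of code of your own. Each camera call takes 0.05 s, during which the arm holds its last target. There are 200 camera calls.

## Working session

There is one attempt and no reset: what is moved stays moved. The work goes in short steps, Python scripts to look and compute and a shell command to move; the robot and the scene stay as the last step left them, time stands still between calls to the robot, and variables do not carry over. Pictures are saved under pics/ and viewed, at most 10 in all, crops included, and the job is handed in when it is done.

```bash
mkdir -p pics; ls; python3 - <<'E'
from station import sense, eyes
import cv2, numpy as np
s=sense(); print({k:np.round(s[k],3).tolist() for k in('t','q','tcp_pos','tool_rot','force','finger_gap')})
for n in('top','side'):
    e=eyes.snapshot(n); np.savez(f'pics/{n}0.npz',**e)
    cv2.imwrite(f'pics/{n}0.png',cv2.cvtColor(e['pixels'],cv2.COLOR_RGB2BGR))
    print(n,e['fov_y'],e['cx'],e['cy'],(-e['R'].T@e['t']).round(3),e['R'].round(3).tolist())
E
```

```text
pics
{'t': 0.0, 'q': [-1.331, 0.528, 1.434, -0.0, 1.181, -0.179], 'tcp_pos': [0.254, -0.57, 0.252], 'tool_rot': [0.978, 0.208, -0.0, -0.001], 'force': [0.498, -0.248, -0.06], 'finger_gap': 0.999}
top 47.24615796828197 253.2620063389644 193.20200149581672 [ 0.355 -0.044  1.045] [[-0.009, -1.0, 0.0], [-0.996, 0.009, -0.093], [0.093, -0.001, -0.996]]
side 55.42629296764069 258.9057392368619 190.86460262557398 [0.42  0.593 0.647] [[-0.996, -0.089, 0.005], [-0.063, 0.662, -0.747], [0.063, -0.744, -0.665]]
```

View pics/top0.png

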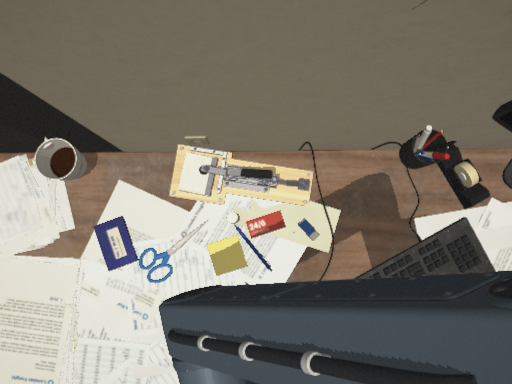

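View pics/side0.png

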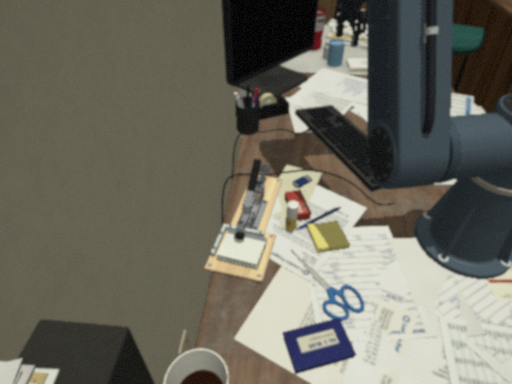

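The top view shows the press at about (170–313, 145–205), with the pad to the left (world +y), the handle at (255,174) and the tab near (302,184). I'll zoom in for details.

```bash
cat > h.py <<'E'
import numpy as np, cv2
def cloud(e):
    H,W=e['range_z'].shape; f=H/2/np.tan(np.radians(e['fov_y']/2))
    v,u=np.mgrid[:H,:W]; z=e['range_z']
    P=np.stack([(u-e['cx'])/f*z,(v-e['cy'])/f*z,z],-1)
    return (P-e['t'])@e['R']
def px(e,X):
    f=e['range_z'].shape[0]/2/np.tan(np.radians(e['fov_y']/2)); c=np.asarray(X)@e['R'].T+e['t']
    return c[...,:2]/c[...,2:]*f+[e['cx'],e['cy']]
def ray(e,uv,z):
    f=e['range_z'].shape[0]/2/np.tan(np.radians(e['fov_y']/2)); uv=np.atleast_2d(uv)
    d=np.c_[(uv-[e['cx'],e['cy']])/f,np.ones(len(uv))]@e['R']; o=-e['R'].T@e['t']
    return o+d*((z-o[2])/d[:,2])[:,None]
E
python3 - <<'E'
import numpy as np,cv2
from h import *
e=dict(np.load('pics/top0.npz')); P=cloud(e)
c=e['pixels'][138:212,160:320]; cv2.imwrite('pics/topc.png',cv2.cvtColor(cv2.resize(c,None,fx=5,fy=5,interpolation=cv2.INTER_CUBIC),cv2.COLOR_RGB2BGR))
z=P[...,2]; print((z[140:210:4,164:320:6]*1000).round().astype(int))
E
```

```text
[[-375 -374 -380 -381 -351 -347 -353 -352 -382 -382 -384 -389 -388 -394
  -386 -388 -389 -390 -389 -393 -396 -390 -396 -395 -399 -395]
 [-439 -441 -441 -446 -437 -404 -407 -418 -448 -447 -455 -449 -454 -451
  -455 -449 -450 -454 -451 -450 -457 -456 -458 -457 -460 -466]
 [-507 -506 -514   13   11   27   27 -518 -517 -517 -514 -522 -520 -519
  -527 -525 -521 -530 -526 -531 -525 -525 -525 -532 -537 -538]
 [   2    2   -1   12   13   11   10   28   30   28   24   11    0    1
     4    3   -1   -1   -1   -1    0    0    0    2    2    1]
 [  -1    2   10   14   31   32   32   29   15   12   26   12    0    2
    -2    4   -1    1    1   -4    1    2   -1    0    1    0]
 [  -1    1   13    8   33   31   33   32   34   13   24   12   14   -1
     0   -1   -1    4   -1    2    0    1    0    2    2    5]
 [   4    2   13   13   33   31   32   32   30   11   28    9   10   12
    10   14   13   13    2    0    1    1   -1    0    3    8]
 [   1   -2   14   12   33   30   55   81   71   66   26   81   85   17
    15   15   13   11   11   10   13   12   -3    0    2   -1]
 [   0   -1   11   3
[... 630 characters left out ...]
 13   13   62   57    1]
 [   2   11 1045   12   16   34   33   32   13   28   11    9   13   14
    15   13   14   19   13   12   13   12   18   13   13    1]
 [   0   12   14   15   12   13   13   11   15   13   11    7    4    1
    10    8   14   14   13   12   12   13   14   10   12    2]
 [   1    2    0    2    4    5   11   13   13   14   13    5    4    2
     3    5    4    2   13   14   10   15   12   13   12   -2]
 [   2    2    2    2    5    0   -2    2    5    2    4    4    2    4
     7    5    5    2    4    2    1    1   10   13   10    4]
 [   3   -1    3    1    0    5    3    2    0    3    4   -1    3    4
     3    5    4    3    4    1    2    3    1    1    0    1]]
```

View pics/topc.png

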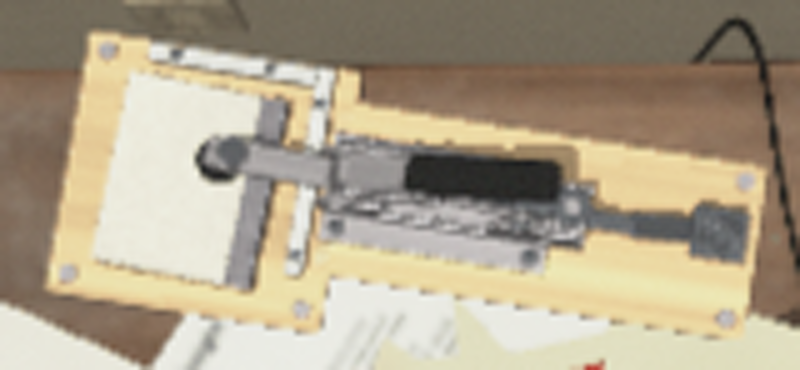

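The crop shows the back fence at about x=310 (y 70–275), the side fence at y≈60 (x 150–330), the pad skewed with its grey spine at (255,190), the handle grip at (480,175) and the tab at (720,232). Next I'll measure them.

```bash
cat > m.py <<'E'
import numpy as np,cv2
from h import *
def rect(pts): 
    (c,s,a)=cv2.minAreaRect((pts*1000).astype(np.float32)); return np.round(c,1),np.round(s,1),round(a,2)
def topmeas(e,show=True):
    P=cloud(e); z=P[...,2]; rgb=e['pixels'].astype(int); hsv=cv2.cvtColor(e['pixels'],cv2.COLOR_RGB2HSV).astype(int)
    roi=np.zeros(z.shape,bool); roi[138:212,160:320]=1
    vv,uu=np.nonzero(np.ones_like(roi)); 
    def onpl(m,h):
        v,u=np.nonzero(m); return ray(e,np.c_[u,v].astype(float),h)[:,:2]
    def big(m):
        n,l,st,_=cv2.connectedComponentsWithStats(m.astype(np.uint8),connectivity=8); return l==1+np.argmax(st[1:,4])
    out={}
    sat=hsv[...,1]; V=hsv[...,2]
    m=roi&(sat<60)&(V>150)&(z>.02)&(z<.05); out['m']=m
    pad=big(roi&(sat<60)&(V>90)&(z>.026)&(z<.04)&(np.arange(512)<220)[None]); out['pad']=pad
    return out,onpl,big,P,hsv,roi
E
python3 - <<'E'
from m import *
e=dict(np.load('pics/top0.npz')); o,onpl,big,P,hsv,roi=topmeas(e)
z=P[...,2]; sat=hsv[...,1];V=hsv[...,2]
# yellow board outline
b=roi&(hsv[...,0]<28)&(sat>70)&(V>170)&(z<.03)&(z>-.01); 
# side-by-side diag
tab=roi&(z>.05)&(z<.07)&(np.arange(512)[None]>295); print('tab',tab.sum(),rect(onpl(tab,.06)),np.median(z[tab]))
h=roi&(V<60)&(z>.09); print('handle',h.sum()); v,u=np.nonzero(h); hp=P[h]; print('handle x,y at yend',rect(hp[:,:2]),hp[:,2].min(),hp[:,2].max())
for lo,hi in((.09,.11),(.11,.13),(.13,.15)):
    k=hp[(hp[:,2]>lo)&(hp[:,2]<hi)]; print(k.mean(0).round(4),len(k))
print('pad',o['pad'].sum(),rect(onpl(o['pad'],.032)))
fe=roi&(sat<60)&(V>140)&(z>.018)&(z<.0305)
n,l,st,_=cv2.connectedComponentsWithStats(fe.astype(np.uint8),connectivity=8)
for i in range(1,n):
    if st[i,4]>12: print('fence',st[i].tolist(),rect(onpl(l==i,.026)))
bb=big(b|0>0); print('board',rect(onpl(b,.012)))
vis=cv2.cvtColor(e['pixels'],cv2.COLOR_RGB2BGR); 
vis[fe]=(0,0,255); vis[o['pad']&~fe]=(0,255,0); vis[h]=(255,0,0); vis[tab]=(255,0,255)
cv2.imwrite('pics/mask.png',cv2.resize(vis[138:212,160:320],None,fx=5,fy=5,interpolation=0))
E
```

```text
tab 133 (array([ 465.8, -156.3]), array([30.6, 23.8]), 81.31) 0.060443667845840106
handle 234
handle x,y at yend (array([429.5, -33.5]), array([ 64.8, 135.4]), 72.36) 0.10069950945440649 1.0453484595778004
[ 0.4888 -0.0242  0.107 ] 32
[ 0.4846 -0.0416  0.1205] 96
[ 0.4804 -0.0683  0.1394] 105
pad 1106 (array([496.2,  84.2]), array([75.2, 89.6]), 78.08)
fence [190, 147, 37, 22, 166] (array([535.9,  63.2]), array([86.8, 39.8]), 80.48)
fence [217, 175, 6, 18, 57] (array([473.2,  33.4]), array([ 7.3, 40.5]), 80.52)
fence [231, 181, 7, 7, 14] (array([471. ,   1.5]), array([13.7, 10.8]), 58.44)
fence [244, 180, 6, 8, 19] (array([474.3, -33. ]), array([13.7, 14.1]), 58.41)
fence [251, 180, 7, 6, 14] (array([474.7, -46.3]), array([18.2,  6.6]), 44.3)
board (array([482.1, -17.4]), array([329.5, 126.1]), 80.48)
```

View pics/mask.png

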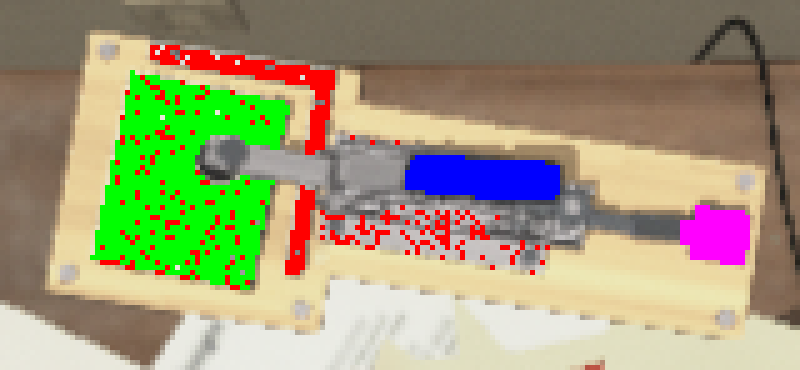

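The red, green, blue and magenta masks sit on the fences, pad, handle and tab. That puts the press origin near (0.498, 0.034) with yaw about -9.5°. I'll check this in the press frame, locate the glue stick and work out the first move.

```bash
cat > pr.py <<'E'
import numpy as np
from scipy.spatial.transform import Rotation as R
from station import sense
O=np.array([.4976,.0337]); a=np.radians(-9.5); M=np.array([[np.cos(a),np.sin(a)],[-np.sin(a),np.cos(a)]]) # world->press
def w2p(X): X=np.asarray(X); return (X[...,:2]-O)@M.T
def p2w(X): return np.asarray(X)@M+O
def go(x,y,z):
    s=sense(); T=R.from_quat(s['tool_rot']); d=np.r_[p2w([x,y]),z]-s['tcp_pos']
    xa=T.as_matrix()[:,0]; ang=np.arctan2(xa[1],xa[0]); t=-((a+np.pi/2)-ang)
    print('at press',(w2p(s['tcp_pos'])*1000).round(1),'z',np.round(s['tcp_pos'][2]*1000,1),'F',np.round(s['force'],2),'t',s['t'],'shift',T.inv().apply(d).round(4),'turn',round((t+np.pi)%(2*np.pi)-np.pi,3))
E
python3 - <<'E'
from m import *; from pr import *
e=dict(np.load('pics/top0.npz')); o,onpl,big,P,hsv,roi=topmeas(e); z=P[...,2]; V=hsv[...,2]
f=lambda m:(w2p(P[m])*1000)
h=roi&(V<60)&(z>.09)&(z<.2); q=f(h); zz=z[h]; k=q[:,1]<np.percentile(q[:,1],8); print('handle x',np.median(q[:,0]),q[:,0].min(),q[:,0].max(),'end y',q[:,1].min(),'z',np.median(zz[k]),zz.max())
r=np.zeros_like(roi); r[170:250,180:340]=1
g=big(r&(z>.075)&(z<.1)&(np.arange(384)[:,None]>203)); print('glue',g.sum(),rect(f(g)/1000),z[g].max())
j=roi&(z>.045)&(z<.1)&(w2p(P)[...,1]>0); q=f(j); print('jaw',q.min(0),q.max(0),z[j].max())
p=cv2.minAreaRect(f(o['pad']).astype(np.float32)); print('pad',p)
ln=roi&(z>.018)&(z<.075); 
print('edges of pad',rect(w2p(onpl(o['pad'],.032))))
go(-.008,.110,.252)
E
```

```text
handle x -0.09024675968744994 -8.72928466054744 8.825661176724918 end y -117.78775828407633 z 0.1447590641410243 0.1486389917672382
glue 111 (array([-98.9, -48.6]), array([24.5, 24.3]), 36.93) 0.09323929021034423
jaw [-10.61548252   0.06603073] [10.14390432 45.26442003] 0.08520272840180737
pad ((-9.294422149658203, 49.760746002197266), (75.42279815673828, 89.80570983886719), 88.13134002685547)
edges of pad (array([-9.7, 49.6]), array([75.2, 89.6]), 87.58)
at press [-140.5 -636. ] z 252.4 F [-0.14  1.    0.5 ] t 0.1 shift [ 0.5222 -0.549   0.0017] turn -0.986
```

Everything fits the given sizes: handle centred at x≈0, pad 90x75, glue stick at press (-99,-49). I'll move to in front of the pad with the fingers shut.

Careful with the scale: shifts go in shares of 0.8 m and turns go in shares of 2 rad. That gives: -0.549 m / 0.8 = -0.6863, -0.53 m / 0.8 = -0.6625, -0.986 rad / 2 = -0.493.

```bash
python3 -m pendant '[[[0.02, -0.0213, 0, -0.015, 0], [0.0625, -0.0663, 0, -0.05, 0], [0.1063, -0.1125, 0, -0.08, 0], [0.15, -0.1575, 0, -0.115, 0], [0.1938, -0.2038, 0, -0.145, 0], [0.2375, -0.25, 0, -0.18, 0], [0.2813, -0.2963, 0, -0.21, 0], [0.325, -0.3413, 0, -0.245, 0], [0.3688, -0.3875, 0, -0.28, 0], [0.4125, -0.4338, 0, -0.31, 0], [0.4563, -0.48, 0, -0.345, 0], [0.5, -0.525, 0, -0.3775, 0], [0.5438, -0.5713, 0, -0.41, 0], [0.5875, -0.6175, 0, -0.445, 0], [0.6313, -0.6625, 0, -0.475, 0], [0.6528, -0.6863, 0, -0.493, 0], [0.6528, -0.6863, 0, -0.493, 0], [0.6528, -0.6863, 0, -0.493, 0]]]'; python3 -c "from pr import *; go(-.008,.110,.056)"
```

```text
t: 1.9
tcp_pos: [0.5075, 0.1436, 0.2528]
tool_rot: [0.763, 0.647, -0.001, -0.0]
force: [-0.6, 0.3, -0.4]
finger_gap: 0.0
gripper_force: 0.0
at press [ -8.4 110. ] z 252.8 F [-0.55  0.34 -0.45] t 1.9 shift [1.000e-04 7.000e-04 1.968e-01] turn 0.002
```

Scaled: 0.195 m / 0.8 = 0.2438, 0.185 m / 0.8 = 0.2313.

```bash
python3 -m pendant '[[[0, 0, 0.025, 0, 0], [0, 0, 0.0625, 0, 0], [0, 0, 0.1, 0, 0], [0, 0, 0.1375, 0, 0], [0, 0, 0.175, 0, 0], [0, 0, 0.2063, 0, 0], [0, 0, 0.2313, 0, 0], [0, 0, 0.2438, 0, 0], [0, 0, 0.2438, 0, 0], [0, 0, 0.2438, 0, 0]]]'; python3 - <<'E'
from pr import *; from m import *
from station import eyes
go(-.008,.110,.044)
e=eyes.snapshot('side'); P=cloud(e); q=w2p(P)*1000; z=P[...,2]*1000
m=(abs(q[...,0]+8)<30)&(abs(q[...,1]-110)<30)&(z>14)&(z<120)
for lo in range(14,120,8):
    k=m&(z>=lo)&(z<lo+8)
    if k.any(): print(lo,k.sum(),q[k].min(0).round(),q[k].max(0).round())
c=px(e,np.r_[p2w([-.008,.1]),.06]).astype(int); I=e['pixels'][c[1]-60:c[1]+60,c[0]-80:c[0]+80]
cv2.imwrite('pics/s1.png',cv2.cvtColor(cv2.resize(I,None,fx=5,fy=5,interpolation=2),cv2.COLOR_RGB2BGR))
E
```

```text
t: 2.9
tcp_pos: [0.5083, 0.1423, 0.0589]
tool_rot: [0.764, 0.646, 0.0, 0.0]
force: [-0.1, 0.4, 0.5]
finger_gap: 0.001
gripper_force: 0.0
at press [ -7.4 108.9] z 58.9 F [-0.14  0.39  0.53] t 2.9 shift [ 0.0011 -0.0006  0.0149] turn -0.001
14 104 [-37.  88.] [ 22. 115.]
22 25 [-36.  87.] [22. 92.]
30 53 [-38.  81.] [22. 92.]
38 13 [-16. 113.] [ -0. 121.]
46 32 [-21. 106.] [  7. 121.]
54 38 [-21. 106.] [  6. 122.]
62 38 [-20. 107.] [  6. 122.]
70 24 [-20. 109.] [  5. 122.]
78 49 [-35. 110.] [ 22. 123.]
86 118 [-38.  98.] [ 21. 124.]
94 77 [-38.  98.] [ 22. 123.]
102 40 [-38. 100.] [  8. 128.]
110 49 [-27. 118.] [  9. 128.]
118 12 [-24. 120.] [ 10. 127.]
```

View pics/s1.png

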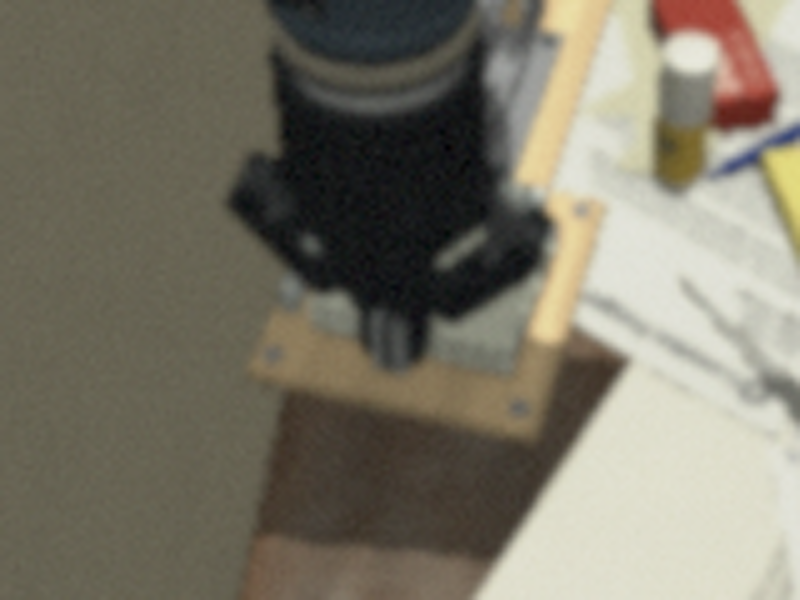

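The tip is 22 mm ahead of the TCP, confirmed at z≈37 mm. The fingers are in front of the pad and clear of it. I'll descend and start the first push.

Scaled: -0.0205 m / 0.8 = -0.0256, -0.02 m / 0.8 = -0.025.

```bash
python3 -m pendant '[[[0, 0, 0.01, 0, 0], [0, 0, 0.02, 0, 0], [0, 0, 0.02, 0, 0], [-0.005, 0, 0.02, 0, 0], [-0.0088, 0, 0.02, 0, 0], [-0.0113, 0, 0.02, 0, 0], [-0.0138, 0, 0.02, 0, 0], [-0.0163, 0, 0.02, 0, 0], [-0.0188, 0, 0.02, 0, 0], [-0.0213, 0, 0.02, 0, 0], [-0.0238, 0, 0.02, 0, 0], [-0.025, 0, 0.02, 0, 0], [-0.0256, 0, 0.02, 0, 0], [-0.0256, 0, 0.02, 0, 0]]]'; python3 -c "from pr import *; go(-.008,.086,.043)"
python3 -m pendant '[[[-0.0006, 0, 0, 0, 0], [-0.0013, 0, 0, 0, 0], [-0.0019, 0, 0, 0, 0], [-0.0019, 0, 0, 0, 0]]]'; python3 -c "from pr import *; go(-.008,.086,.043)"
```

```text
t: 4.35
tcp_pos: [0.5046, 0.1226, 0.0423]
tool_rot: [0.763, 0.646, -0.0, 0.0]
force: [-0.6, -1.0, -0.0]
finger_gap: 0.006
gripper_force: 0.0
at press [-7.8 88.9] z 42.3 F [-0.62 -0.98 -0.  ] t 4.35 shift [-0.0029 -0.0002 -0.0007] turn -0.0
t: 4.75
tcp_pos: [0.5042, 0.1218, 0.0423]
tool_rot: [0.763, 0.646, 0.0, -0.0]
force: [0.1, 4.0, 0.8]
finger_gap: 0.006
gripper_force: 2.3
at press [-8. 88.] z 42.3 F [0.15 4.03 0.8 ] t 4.75 shift [-0.002   0.     -0.0007] turn -0.001
```

Scaled: -0.001 m / 0.8 = -0.0013, -0.0005 m / 0.8 = -0.0006.

```bash
python3 -m pendant '[[[-0.0006, 0, 0, 0, 0], [-0.0013, 0, 0, 0, 0], [-0.0013, 0, 0, 0, 0]]]'; python3 -m pendant '[[[-0.0006, 0, 0, 0, 0], [-0.0013, 0, 0, 0, 0], [-0.0013, 0, 0, 0, 0]]]'; python3 - <<'E'
from pr import *; from m import *
from station import eyes
go(-.008,.086,.043)
e=eyes.snapshot('top');np.savez('pics/top1.npz',**e); o,onpl,big,P,hsv,roi=topmeas(e)
print(rect(w2p(onpl(o['pad'],.032))))
cv2.imwrite('pics/t1.png',cv2.cvtColor(cv2.resize(e['pixels'][138:212,160:320],None,fx=5,fy=5,interpolation=2),cv2.COLOR_RGB2BGR))
E
```

```text
t: 5.05
tcp_pos: [0.5042, 0.1217, 0.0424]
tool_rot: [0.764, 0.646, 0.001, -0.001]
force: [-0.6, 9.6, 1.1]
finger_gap: -0.004
gripper_force: 4.6
t: 5.35
tcp_pos: [0.5042, 0.1216, 0.0424]
tool_rot: [0.764, 0.645, 0.001, -0.001]
force: [0.5, 13.6, 1.3]
finger_gap: -0.003
gripper_force: 6.8
at press [-8.  87.8] z 42.4 F [ 0.53 13.63  1.29] t 5.35 shift [-0.0018 -0.     -0.0006] turn -0.002
(array([-8.3, 33.9]), array([89.7, 81. ]), 0.01)
```

View pics/t1.png

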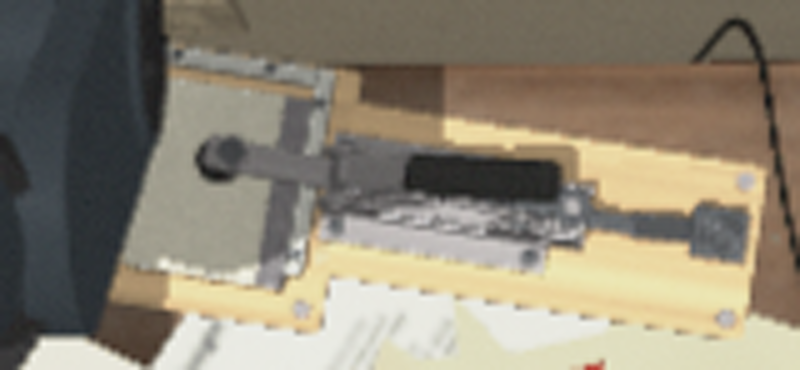

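The image shows the spine (crop x≈290) against the back fence, at 0° with a sharp rise in force. Now around to the -x side, staying low.

Scaled: -0.07 m / 0.8 = -0.0875, -0.068 m / 0.8 = -0.085.

```bash
python3 -m pendant '[[[0.0075, 0, 0, 0, 0], [0.0225, 0, 0, 0, 0], [0.025, -0.025, 0, 0, 0], [0.025, -0.0563, 0, 0, 0], [0.025, -0.0813, 0, 0, 0], [0.0125, -0.0875, 0, 0, 0], [-0.0188, -0.0875, 0, 0, 0], [-0.0438, -0.0875, 0, 0, 0], [-0.055, -0.0875, 0, 0, 0], [-0.055, -0.0875, 0, 0, 0], [-0.055, -0.085, 0, 0, 0]]]'; python3 -c "from pr import *; go(-.0595,.042,.043)"
```

```text
t: 6.5
tcp_pos: [0.4301, 0.087, 0.0423]
tool_rot: [0.764, 0.646, 0.0, 0.0]
force: [-0.8, -0.3, 0.8]
finger_gap: 0.0
gripper_force: 0.0
at press [-75.3  41.4] z 42.3 F [-0.81 -0.32  0.82] t 6.5 shift [ 0.0006  0.0158 -0.0007] turn -0.001
```

Scaled: 0.013 m / 0.8 = 0.0163, 0.012 m / 0.8 = 0.015.

```bash
python3 -m pendant '[[[0, 0.0038, 0, 0, 0], [0, 0.0063, 0, 0, 0], [0, 0.0088, 0, 0, 0], [0, 0.0113, 0, 0, 0], [0, 0.0138, 0, 0, 0], [0, 0.015, 0, 0, 0], [0, 0.0163, 0, 0, 0], [0, 0.0163, 0, 0, 0]]]' | grep -E 't:|force'; python3 -m pendant '[[[0, 0.0006, 0, 0, 0], [0, 0.0013, 0, 0, 0], [0, 0.0019, 0, 0, 0], [0, 0.0019, 0, 0, 0]]]'| grep -E 't:|force'; python3 -c "from pr import *; go(-.0595,.042,.043)"
```

```text
t: 7.3
tool_rot: [0.763, 0.646, -0.0, -0.0]
force: [-0.6, 0.8, 0.3]
gripper_force: 0.4
t: 7.7
tool_rot: [0.763, 0.646, 0.0, 0.0]
force: [-0.6, 1.2, -0.0]
gripper_force: 0.2
at press [-61.   41.5] z 42.3 F [-0.63  1.24 -0.05] t 7.7 shift [ 0.0005  0.0015 -0.0007] turn -0.0
```

Scaled: 0.001 m / 0.8 = 0.0013, 0.0005 m / 0.8 = 0.0006.

```bash
python3 -m pendant '[[[0, 0.0006, 0, 0, 0], [0, 0.0013, 0, 0, 0], [0, 0.0013, 0, 0, 0]]]'| grep -E 't:|force'; python3 -c "from pr import *; go(-.0595,.042,.043)"
```

```text
t: 8.0
tool_rot: [0.763, 0.646, 0.0, 0.0]
force: [-1.2, 0.6, -1.3]
gripper_force: 0.2
at press [-60.1  41.5] z 42.3 F [-1.2   0.58 -1.29] t 8.0 shift [ 0.0005  0.0006 -0.0007] turn -0.0
```

Scaled: 0.001 m / 0.8 = 0.0013, 0.0005 m / 0.8 = 0.0006.

```bash
for i in 1 2; do python3 -m pendant '[[[0, 0.0006, 0, 0, 0], [0, 0.0013, 0, 0, 0], [0, 0.0013, 0, 0, 0]]]'| grep -E 't:|force'; done; python3 - <<'E'
from pr import *; from m import *
from station import eyes
go(-.0595,.042,.043)
e=eyes.snapshot('top');np.savez('pics/top2.npz',**e); o,onpl,big,P,hsv,roi=topmeas(e)
print(rect(w2p(onpl(o['pad'],.032))))
E
```

```text
t: 8.3
tool_rot: [0.763, 0.646, 0.0, 0.0]
force: [-0.0, 0.3, 0.5]
gripper_force: 0.1
t: 8.6
tool_rot: [0.763, 0.646, 0.0, 0.0]
force: [0.6, 0.5, -0.5]
gripper_force: 0.1
at press [-58.2  41.5] z 42.3 F [ 0.56  0.52 -0.51] t 8.6 shift [ 0.0005 -0.0013 -0.0007] turn -0.0
(array([33.1, 39.7]), array([77.7, 37.7]), 84.82)
```

Scaled: 0.001 m / 0.8 = 0.0013, 0.0005 m / 0.8 = 0.0006.

```bash
for i in 1 ; do python3 -m pendant '[[[0, 0.0006, 0, 0, 0], [0, 0.0013, 0, 0, 0], [0, 0.0013, 0, 0, 0]]]'| grep -E 't:|force'; done; python3 -c "from pr import *; go(-.0595,.042,.043)"
```

```text
t: 8.95
tool_rot: [0.763, 0.646, 0.0, 0.0]
force: [-1.1, -0.4, -1.2]
gripper_force: 0.2
at press [-57.2  41.5] z 42.3 F [-1.14 -0.44 -1.16] t 8.95 shift [ 0.0005 -0.0023 -0.0007] turn -0.0
```

Scaled: 0.001 m / 0.8 = 0.0013, 0.0005 m / 0.8 = 0.0006.

```bash
for i in 1 ; do python3 -m pendant '[[[0, 0.0006, 0, 0, 0], [0, 0.0013, 0, 0, 0], [0, 0.0013, 0, 0, 0]]]'| grep -E 't:|force'; done; python3 -c "from pr import *; go(-.0595,.042,.043)"
```

```text
t: 9.25
tool_rot: [0.763, 0.646, 0.0, 0.0]
force: [-0.4, 0.0, -0.4]
gripper_force: 0.2
at press [-56.1  41.5] z 42.3 F [-0.4   0.03 -0.44] t 9.25 shift [ 0.0005 -0.0034 -0.0007] turn -0.0
```

```bash
python3 - <<'E'
from pr import *; from m import *
from station import eyes
e=eyes.snapshot('side'); P=cloud(e)
c=px(e,np.r_[p2w([0,.05]),.03]).astype(int); I=e['pixels'][c[1]-60:c[1]+60,c[0]-80:c[0]+80]
cv2.imwrite('pics/s2.png',cv2.cvtColor(cv2.resize(I,None,fx=5,fy=5,interpolation=2),cv2.COLOR_RGB2BGR))
q=w2p(P)*1000; z=P[...,2]*1000
m=(z>29)&(z<36)&(q[...,1]>40)&(q[...,1]<85)&(q[...,0]>-52)&(q[...,0]<50)
for y0 in range(50,80,5):
    k=m&(q[...,1]>=y0)&(q[...,1]<y0+5); print(y0,k.sum(),np.percentile(q[k][:,0],[0,2,98,100]).round(1) if k.any() else '')
k=m&(abs(q[...,0])<30); print('front y',np.percentile(q[k][:,1],[98,100]))
E
```

```text
50 75 [-51.9 -49.9  46.9  49.8]
55 76 [-41.8 -40.3  44.6  47.7]
60 78 [-41.6 -40.3  45.3  46.9]
65 76 [-41.1 -40.5  45.1  46.8]
70 81 [-41.5 -39.6  45.4  47.1]
75 81 [-41.2 -39.8  45.8  48. ]
front y [77.71599595 78.56045681]
```

View pics/s2.png

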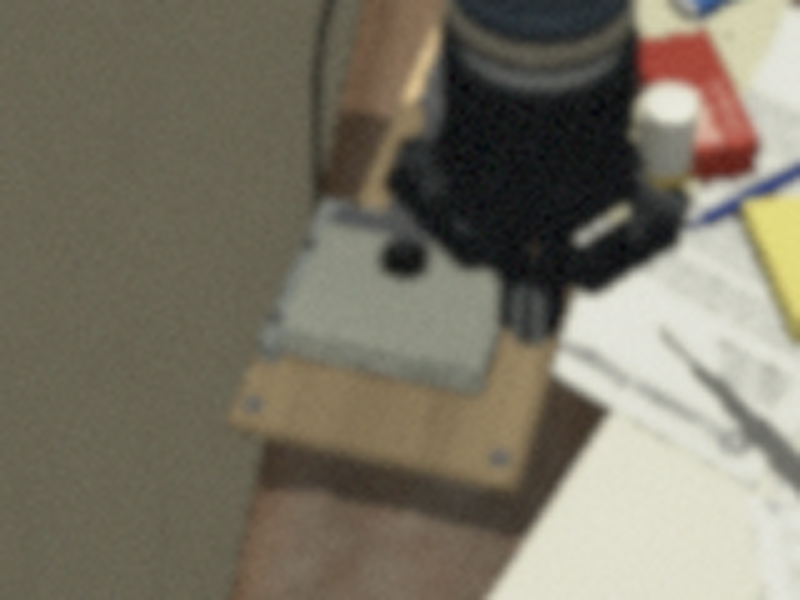

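The pad (crop 290–500, 205–390) is close to the side fence on the left, with the fingers at (530,310) touching its -x side. I'll keep pushing in 1 mm steps.

Scaled: 0.001 m / 0.8 = 0.0013, 0.0005 m / 0.8 = 0.0006.

```bash
python3 -m pendant '[[[0, 0.0006, 0, 0, 0], [0, 0.0013, 0, 0, 0], [0, 0.0013, 0, 0, 0]]]'| grep -E 't:|force: '; python3 -c "from pr import *; go(-.0595,.042,.043)"
```

```text
t: 9.6
tool_rot: [0.763, 0.646, -0.0, -0.0]
force: [-1.9, 0.7, 1.1]
gripper_force: 0.8
at press [-55.8  41.5] z 42.3 F [-1.9   0.7   1.13] t 9.6 shift [ 0.0005 -0.0037 -0.0007] turn -0.0
```

Scaled: 0.001 m / 0.8 = 0.0013, 0.0005 m / 0.8 = 0.0006.

```bash
python3 -m pendant '[[[0, 0.0006, 0, 0, 0], [0, 0.0013, 0, 0, 0], [0, 0.0013, 0, 0, 0]]]'| grep -E 't:|force: '; python3 -c "from pr import *; go(-.0595,.042,.043)"
```

```text
t: 9.9
tool_rot: [0.763, 0.646, -0.001, -0.001]
force: [-4.5, 2.0, 1.9]
gripper_force: 2.1
at press [-55.7  41.4] z 42.2 F [-4.52  2.04  1.9 ] t 9.9 shift [ 0.0006 -0.0039 -0.0008] turn -0.0
```

Scaled: 0.001 m / 0.8 = 0.0013, 0.0005 m / 0.8 = 0.0006.

```bash
python3 -m pendant '[[[0, 0.0006, 0, 0, 0], [0, 0.0013, 0, 0, 0], [0, 0.0013, 0, 0, 0], [0, 0.0013, 0, 0, 0]]]'| grep -E 't:|force: '; python3 -m pendant '[[[0, -0.005, 0, 0, 0], [0, -0.015, 0, 0, 0], [0, -0.0188, -0.0375, 0, 0], [0, -0.0188, -0.0875, 0, 0], [0, -0.0188, -0.1375, 0, 0], [-0.0375, -0.0188, -0.175, 0, 0], [-0.0875, 0.0125, -0.1938, 0, 0], [-0.1375, 0.0375, -0.1938, 0, 0], [-0.175, 0.0688, -0.1938, 0, 0], [-0.1938, 0.07, -0.1938, 0, 0], [-0.1938, 0.07, -0.1938, 0, 0], [-0.1938, 0.07, -0.1938, 0, 0]]]'; python3 - <<'E'
from pr import *; from m import *
from station import eyes
go(0,-.112,.18)
e=eyes.snapshot('top');np.savez('pics/top3.npz',**e); o,onpl,big,P,hsv,roi=topmeas(e)
print(rect(w2p(onpl(o['pad'],.032))))
e=eyes.snapshot('side');np.savez('pics/side3.npz',**e); P=cloud(e)
q=w2p(P)*1000; z=P[...,2]*1000
m=(z>29)&(z<36)&(q[...,1]>0)&(q[...,1]<85)&(abs(q[...,0])<55)&(e['pixels'].min(-1)>90)
for y0 in range(10,80,10):
    k=m&(q[...,1]>=y0)&(q[...,1]<y0+10); print(y0,k.sum(),np.percentile(q[k][:,0],[0,2,98,100]).round(1) if k.any() else '')
a0=cv2.cvtColor(np.load('pics/top3.npz')['pixels'][140:206,165:240],cv2.COLOR_RGB2BGR); c=px(e,np.r_[p2w([0,.03]),.03]).astype(int); b0=cv2.cvtColor(e['pixels'][c[1]-33:c[1]+33,c[0]-40:c[0]+40],cv2.COLOR_RGB2BGR)
cv2.imwrite('pics/c3.png',cv2.resize(np.hstack([a0,b0]),None,fx=5,fy=5,interpolation=2))
E
```

```text
t: 10.3
tool_rot: [0.763, 0.646, -0.002, -0.002]
force: [-5.8, 1.5, 2.3]
gripper_force: 2.9
t: 11.5
tcp_pos: [0.4811, -0.0785, 0.1971]
tool_rot: [0.764, 0.646, 0.0, -0.0]
force: [-0.7, -0.3, -0.3]
finger_gap: -0.0
gripper_force: 0.0
at press [   2.3 -113.4] z 197.1 F [-0.67 -0.35 -0.27] t 11.5 shift [ 0.0014 -0.0023  0.0171] turn -0.001
(array([ 3.2, 44.5]), array([65.9, 96.7]), 89.93)
10 75 [-41.3 -40.6  46.   47. ]
20 109 [-41.  -40.   46.9  49.8]
30 120 [-41.6 -40.7  46.8  49.6]
40 144 [-41.1 -39.7  46.4  52.9]
50 144 [-41.4 -40.5  45.3  48.2]
60 153 [-41.2 -40.5  46.2  47.5]
70 161 [-41.4 -40.1  45.9  50.2]
```

View pics/c3.png

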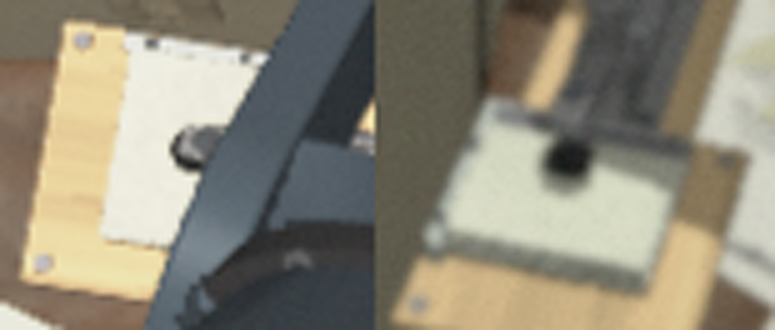

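The pad is flush on the side fence along its whole edge, with the spine on the back fence, and it is square. Now the handle. I'm above it, so I'll descend while watching the force.

Scaled: 0.036 m / 0.8 = 0.045, 0.034 m / 0.8 = 0.0425.

```bash
python3 - <<'E'
from pr import *; from m import *
e=dict(np.load('pics/side3.npz')); P=cloud(e); q=w2p(P)*1000; z=P[...,2]*1000
m=(z>29)&(z<36)&(q[...,1]>50)&(q[...,1]<90)&(e['pixels'].min(-1)>90)
for x0 in range(-35,40,15):
    k=m&(abs(q[...,0]-x0)<6); print(x0,np.percentile(q[k][:,1],[97,100]).round(1))
E
python3 -m pendant '[[[0, 0, 0.0075, 0, 0], [0, 0, 0.0175, 0, 0], [0, 0, 0.0275, 0, 0], [0, 0, 0.0325, 0, 0], [0, 0, 0.0363, 0, 0], [0, 0, 0.04, 0, 0], [0, 0, 0.0425, 0, 0], [0, 0, 0.045, 0, 0], [0, 0, 0.045, 0, 0]]]'; python3 -c "from pr import *; go(0.002,-.112,.11)"
```

```text
-35 [77.2 77.4]
-20 [77.7 78.1]
-5 [77.6 78.2]
10 [77.4 77.9]
25 [77.5 78.8]
t: 12.5
tcp_pos: [0.4819, -0.079, 0.1614]
tool_rot: [0.763, 0.646, 0.0, 0.0]
force: [-0.1, -2.1, 3.5]
finger_gap: -0.002
gripper_force: 1.1
at press [   3.1 -113.7] z 161.4 F [-0.07 -2.1   3.48] t 12.5 shift [ 0.0017 -0.0012  0.0513] turn -0.001
```

Scaled: 0.012 m / 0.8 = 0.015, 0.01 m / 0.8 = 0.0125.

```bash
python3 -m pendant '[[[0, 0, 0.0025, 0, 0], [0, 0, 0.005, 0, 0], [0, 0, 0.0075, 0, 0], [0, 0, 0.01, 0, 0], [0, 0, 0.0125, 0, 0], [0, 0, 0.015, 0, 0], [0, 0, 0.015, 0, 0]]]' | grep -E 'force: |tcp_pos'
```

```text
tcp_pos: [0.4817, -0.0787, 0.1491]
force: [0.2, -2.9, 4.0]
gripper_force: 1.8
```

Scaled: 0.01 m / 0.8 = 0.0125, 0.008 m / 0.8 = 0.01.

```bash
python3 -m pendant '[[[0, 0, 0.0025, 0, 0], [0, 0, 0.005, 0, 0], [0, 0, 0.0075, 0, 0], [0, 0, 0.01, 0, 0], [0, 0, 0.0125, 0, 0], [0, 0, 0.0125, 0, 0]]]' | grep -E 'force: |tcp_pos'; python3 -c "from pr import *; go(0.002,-.112,.11)"
```

```text
tcp_pos: [0.4814, -0.0784, 0.139]
force: [0.4, -0.4, 4.4]
gripper_force: 1.8
at press [   2.6 -113.3] z 139.0 F [ 0.38 -0.43  4.42] t 13.8 shift [ 0.0012 -0.0005  0.029 ] turn -0.0
```

Scaled: 0.005 m / 0.8 = 0.0063, 0.004 m / 0.8 = 0.005.

```bash
python3 -m pendant '[[[0, 0, 0.0013, 0, 0], [0, 0, 0.0025, 0, 0], [0, 0, 0.0038, 0, 0], [0, 0, 0.005, 0, 0], [0, 0, 0.0063, 0, 0], [0, 0, 0.0063, 0, 0]]]' | grep -E 'force: |tcp_pos'
```

```text
tcp_pos: [0.4813, -0.0787, 0.1341]
force: [0.1, -2.2, 2.9]
gripper_force: 1.6
```

Scaled: 0.003 m / 0.8 = 0.0038, 0.002 m / 0.8 = 0.0025.

```bash
python3 -m pendant '[[[0, 0, 0.0013, 0, 0], [0, 0, 0.0025, 0, 0], [0, 0, 0.0038, 0, 0], [0, 0, 0.0038, 0, 0]]]' | grep -E 'force: |tcp_pos'
```

```text
tcp_pos: [0.4814, -0.0786, 0.1311]
force: [-0.3, -1.1, 3.0]
gripper_force: 1.3
```

Scaled: 0.002 m / 0.8 = 0.0025, 0.001 m / 0.8 = 0.0013.

```bash
python3 -m pendant '[[[0, 0, 0.0013, 0, 0], [0, 0, 0.0025, 0, 0], [0, 0, 0.0025, 0, 0]]]' | grep -E 'force: |tcp_pos'
```

```text
tcp_pos: [0.4814, -0.0786, 0.1291]
force: [0.2, -1.2, 2.4]
gripper_force: 1.1
```

Scaled: 0.0015 m / 0.8 = 0.0019, 0.001 m / 0.8 = 0.0013.

```bash
python3 -m pendant '[[[0, 0, 0.0013, 0, 0], [0, 0, 0.0019, 0, 0], [0, 0, 0.0019, 0, 0]]]' | grep -E 'force: |tcp_pos'
```

```text
tcp_pos: [0.4814, -0.0786, 0.1277]
force: [0.0, -1.6, 1.9]
gripper_force: 0.9
```

Scaled: 0.0015 m / 0.8 = 0.0019, 0.001 m / 0.8 = 0.0013.

```bash
python3 -m pendant '[[[0, 0, 0.0013, 0, 0], [0, 0, 0.0019, 0, 0], [0, 0, 0.0019, 0, 0]]]' | grep -E 'force: |tcp_pos'
```

```text
tcp_pos: [0.4814, -0.0786, 0.1262]
force: [0.6, -0.2, 1.0]
gripper_force: 0.6
```

Scaled: 0.0015 m / 0.8 = 0.0019, 0.001 m / 0.8 = 0.0013.

```bash
python3 -m pendant '[[[0, 0, 0.0013, 0, 0], [0, 0, 0.0019, 0, 0], [0, 0, 0.0019, 0, 0]]]' | grep -E 'force: |tcp_pos'
```

```text
tcp_pos: [0.4814, -0.0786, 0.1247]
force: [-0.4, 0.1, 0.9]
gripper_force: 0.4
```

Scaled: 0.0015 m / 0.8 = 0.0019, 0.001 m / 0.8 = 0.0013.

```bash
python3 -m pendant '[[[0, 0, 0.0013, 0, 0], [0, 0, 0.0019, 0, 0], [0, 0, 0.0019, 0, 0]]]' | grep -E 'force: |tcp_pos'
```

```text
tcp_pos: [0.4814, -0.0786, 0.1232]
force: [-0.5, 0.2, 0.6]
gripper_force: 0.2
```

Scaled: 0.0015 m / 0.8 = 0.0019, 0.001 m / 0.8 = 0.0013.

```bash
python3 -m pendant '[[[0, 0, 0.0013, 0, 0], [0, 0, 0.0019, 0, 0], [0, 0, 0.0019, 0, 0]]]' | grep -E 'force: |tcp_pos'
```

```text
tcp_pos: [0.4814, -0.0786, 0.1217]
force: [-0.2, 0.3, 0.5]
gripper_force: 0.0
```

Scaled: 0.001 m / 0.8 = 0.0013.

```bash
python3 -m pendant '[[[0, 0, 0.0013, 0, 0], [0, 0, 0.0013, 0, 0]]]' | grep -E 'force: |tcp_pos'; python3 -m pendant '[[[0, 0, 0.0013, 0, 0], [0, 0, 0.0013, 0, 0]]]' | grep -E 'force: |tcp_pos'
```

```text
tcp_pos: [0.4814, -0.0787, 0.1207]
force: [0.0, 0.4, 0.1]
gripper_force: 0.0
tcp_pos: [0.4814, -0.0787, 0.1197]
force: [0.1, -0.1, 0.8]
gripper_force: 0.0
```

```bash
python3 - <<'E'
from pr import *; from m import *
from station import eyes
e=eyes.snapshot('side'); P=cloud(e); q=w2p(P)*1000; z=P[...,2]*1000
c=px(e,np.r_[p2w([0,-.04]),.06]).astype(int); I=e['pixels'][c[1]-60:c[1]+60,c[0]-80:c[0]+80]
cv2.imwrite('pics/s4.png',cv2.cvtColor(cv2.resize(I,None,fx=5,fy=5,interpolation=2),cv2.COLOR_RGB2BGR))
for y0 in range(-140,50,10):
    k=(abs(q[...,0]-2)<7)&(abs(q[...,1]-y0)<5)&(z>34)&(z<200)
    if k.any(): print(y0,k.sum(),np.percentile(z[k],[5,50,95]).round())
E
```

```text
-140 3 [44. 45. 45.]
-130 4 [53. 64. 74.]
-120 18 [ 53.  74. 157.]
-110 39 [ 65. 130. 168.]
-100 186 [ 95. 142. 194.]
-90 32 [ 66.  95. 190.]
-80 19 [69. 93. 94.]
-70 21 [89. 93. 95.]
-60 20 [90. 91. 92.]
-50 27 [84. 89. 91.]
-40 21 [85. 88. 90.]
-30 28 [58. 87. 89.]
-20 37 [58. 84. 87.]
-10 58 [58. 69. 81.]
0 23 [53. 61. 62.]
10 25 [34. 62. 63.]
20 19 [53. 62. 64.]
30 21 [40. 68. 72.]
40 89 [37. 59. 72.]
```

View pics/s4.png

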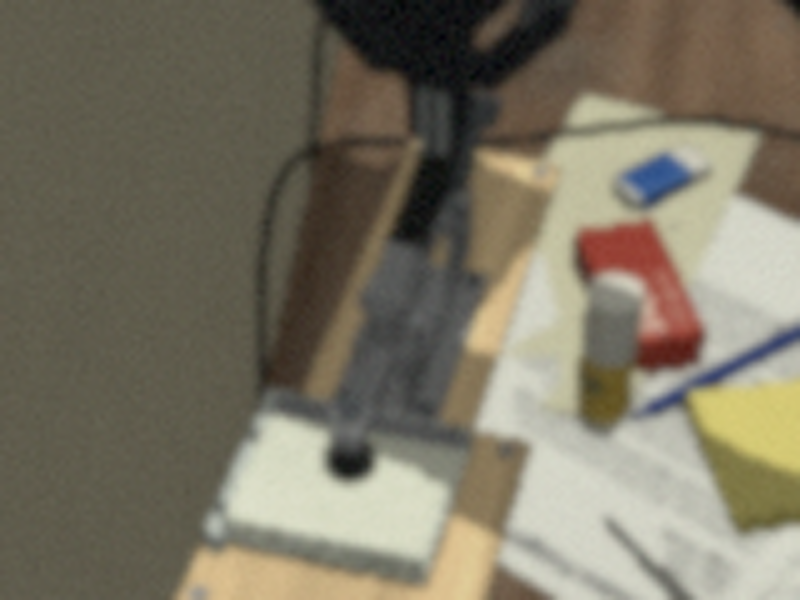

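The handle (crop 425,195) is nearly level and the foot rests on the pad at (350,458). Force is about 0, so it is near or past centre. I'll continue gently to the firm stop.

Scaled: 0.001 m / 0.8 = 0.0013.

```bash
for i in 1; do python3 -m pendant '[[[0, 0, 0.0013, 0, 0], [0, 0, 0.0013, 0, 0]]]' | grep -E '^force: |tcp_pos'; done; python3 -c "
from station import sense; print(sense()['force'][2])"; python3 -m pendant '[[[0, 0, 0.0013, 0, 0], [0, 0, 0.0013, 0, 0]]]' | grep -E '^force: |tcp_pos|gripper'
```

```text
tcp_pos: [0.4816, -0.0787, 0.1188]
force: [0.6, 0.4, 1.1]
1.0953811825064708
tcp_pos: [0.4816, -0.0788, 0.1183]
force: [-1.2, -0.0, 6.2]
gripper_force: 2.8
```

Scaled: 0.001 m / 0.8 = 0.0013.

```bash
python3 -m pendant '[[[0, 0, 0.0013, 0, 0], [0, 0, 0.0013, 0, 0]]]' | grep -E '^force: |tcp_pos|gripper'
```

```text
tcp_pos: [0.4817, -0.0788, 0.1179]
force: [-1.4, 0.1, 10.3]
gripper_force: 5.5
```

Careful with the scale: shifts go in shares of 0.8 m and turns go in shares of 2 rad. That gives: 0.001 m / 0.8 = 0.0013.

```bash
python3 -m pendant '[[[0, 0, 0.0013, 0, 0], [0, 0, 0.0013, 0, 0]]]' | grep -E '^force: |tcp_pos|gripper'
```

```text
tcp_pos: [0.4818, -0.0789, 0.1176]
force: [-2.6, 1.4, 16.4]
gripper_force: 8.3
```

The force rises sharply while the arm barely moves, so that is the firm stop: the clamp is locked. I'll let go, wait while moving above the tab, and check.

Scaled: -0.08 m / 0.8 = -0.1, -0.05 m / 0.8 = -0.0625.

```bash
python3 -m pendant '[[[0, 0, -0.005, 0, 0], [0, 0, -0.0188, 0, 0], [0, 0, -0.0438, 0, 0], [0, 0, -0.0625, 0, 0], [-0.0375, 0, -0.0625, 0, 0], [-0.075, 0, -0.0625, 0, 0], [-0.1, 0, -0.0625, 0, 0], [-0.1, 0, -0.0625, 0, 0], [-0.1, 0, -0.0375, 0, 0], [-0.1, 0, 0, 0, 0], [-0.1, 0, 0.0188, 0, 0], [-0.1, 0, 0.0313, 0, 0], [-0.1, 0, 0.0313, 0, 0], [-0.1, 0, 0.0313, 0, 0]]]'; python3 - <<'E'
from pr import *; from m import *
from station import eyes
go(0.002,-.193,.087)
e=eyes.snapshot('side'); P=cloud(e); q=w2p(P)*1000; z=P[...,2]*1000
for y0 in range(-200,50,10):
    k=(abs(q[...,0]-2)<7)&(abs(q[...,1]-y0)<5)&(z>34)&(z<200)
    if k.any(): print(y0,k.sum(),np.percentile(z[k],[5,50,95]).round())
E
```

```text
t: 19.25
tcp_pos: [0.4686, -0.1573, 0.0911]
tool_rot: [0.763, 0.646, 0.0, 0.0]
force: [0.7, -0.8, 0.6]
finger_gap: 0.002
gripper_force: 0.0
at press [   2.9 -193.2] z 91.1 F [ 0.69 -0.84  0.62] t 19.25 shift [ 0.0002 -0.0009  0.0041] turn 0.0
-200 13 [ 61. 117. 128.]
-190 35 [ 61.  89. 137.]
-180 185 [ 59. 121. 178.]
-170 17 [ 51.  55. 164.]
-160 15 [ 44.  48. 199.]
-150 4 [42. 44. 45.]
-140 3 [46. 46. 46.]
-130 7 [54. 72. 97.]
-120 24 [55. 95. 98.]
-110 21 [62. 96. 99.]
-100 29 [65. 95. 98.]
-90 22 [63. 94. 96.]
-80 25 [69. 92. 95.]
-70 19 [89. 93. 94.]
-60 23 [89. 91. 93.]
-50 23 [84. 89. 91.]
-40 24 [85. 87. 89.]
-30 27 [57. 87. 88.]
-20 38 [58. 84. 88.]
-10 61 [58. 68. 82.]
0 23 [53. 61. 63.]
10 23 [52. 62. 64.]
20 20 [35. 62. 63.]
30 21 [41. 70. 72.]
40 84 [39. 60. 71.]
```

The handle stays down with its end top at z≈98, so the clamp is locked by itself. I'll wait out the 2 s, then press the tab.

Scaled: 0.01 m / 0.8 = 0.0125, 0.008 m / 0.8 = 0.01.

```bash
python3 -m pendant '[[[0, 0, 0, 0, 0], [0, 0, 0, 0, 0], [0, 0, 0, 0, 0], [0, 0, 0, 0, 0], [0, 0, 0, 0, 0], [0, 0, 0, 0, 0], [0, 0, 0, 0, 0], [0, 0, 0, 0, 0], [0, 0, 0, 0, 0], [0, 0, 0, 0, 0], [0, 0, 0, 0, 0], [0, 0, 0, 0, 0], [0, 0, 0, 0, 0], [0, 0, 0, 0, 0], [0, 0, 0, 0, 0], [0, 0, 0, 0, 0], [0, 0, 0, 0, 0], [0, 0, 0, 0, 0], [0, 0, 0, 0, 0], [0, 0, 0, 0, 0]]]' | grep '^t:'; python3 -m pendant '[[[0, 0, 0, 0, 0], [0, 0, 0, 0, 0], [0, 0, 0, 0, 0], [0, 0, 0, 0, 0], [0, 0, 0, 0, 0], [0, 0, 0.0025, 0, 0], [0, 0, 0.005, 0, 0], [0, 0, 0.0075, 0, 0], [0, 0, 0.01, 0, 0], [0, 0, 0.0125, 0, 0], [0, 0, 0.0125, 0, 0]]]'| grep -E '^t:|^force: |tcp_pos|gripper'
```

```text
t: 21.3
t: 22.4
tcp_pos: [0.4683, -0.1577, 0.0806]
force: [-0.2, -0.5, 1.7]
gripper_force: 0.5
```

Scaled: 0.004 m / 0.8 = 0.005, 0.002 m / 0.8 = 0.0025.

```bash
python3 -m pendant '[[[0, 0, 0.0025, 0, 0], [0, 0, 0.005, 0, 0], [0, 0, 0.005, 0, 0]]]'| grep -E '^force: |tcp_pos|gripper'; 
```

```text
tcp_pos: [0.4685, -0.1579, 0.0767]
force: [0.7, -1.1, 2.0]
gripper_force: 1.0
```

Scaled: 0.003 m / 0.8 = 0.0038, 0.001 m / 0.8 = 0.0013.

```bash
python3 -m pendant '[[[0, 0, 0.0013, 0, 0], [0, 0, 0.0038, 0, 0], [0, 0, 0.0038, 0, 0]]]'| grep -E '^force: |tcp_pos|gripper'; 
```

```text
tcp_pos: [0.4684, -0.1581, 0.0738]
force: [-1.8, -4.0, 2.3]
gripper_force: 2.0
```

Scaled: 0.003 m / 0.8 = 0.0038, 0.001 m / 0.8 = 0.0013.

```bash
python3 -m pendant '[[[0, 0, 0.0013, 0, 0], [0, 0, 0.0038, 0, 0], [0, 0, 0.0038, 0, 0]]]'| grep -E '^force: |tcp_pos'; 
```

```text
tcp_pos: [0.4685, -0.1582, 0.0707]
force: [-2.1, -5.3, 2.1]
```

Scaled: 0.003 m / 0.8 = 0.0038, 0.001 m / 0.8 = 0.0013.

```bash
python3 -m pendant '[[[0, 0, 0.0013, 0, 0], [0, 0, 0.0038, 0, 0], [0, 0, 0.0038, 0, 0]]]'| grep -E '^force: |tcp_pos'; 
```

```text
tcp_pos: [0.4685, -0.1584, 0.0677]
force: [-2.6, -5.4, 2.2]
```

Scaled: 0.003 m / 0.8 = 0.0038, 0.001 m / 0.8 = 0.0013.

```bash
python3 -m pendant '[[[0, 0, 0.0013, 0, 0], [0, 0, 0.0038, 0, 0], [0, 0, 0.0038, 0, 0]]]'| grep -E '^force: |tcp_pos'; 
```

```text
tcp_pos: [0.4685, -0.1584, 0.0647]
force: [-1.1, -5.1, 2.5]
```

```bash
python3 - <<'E'
from pr import *; from m import *
from station import eyes
e=eyes.snapshot('side'); P=cloud(e); q=w2p(P)*1000; z=P[...,2]*1000
for y0 in range(-120,50,20):
    k=(abs(q[...,0]-2)<7)&(abs(q[...,1]-y0)<5)&(z>34)&(z<200)
    if k.any(): print(y0,k.sum(),np.percentile(z[k],[5,50,95]).round())
E
```

```text
-120 26 [55. 73. 78.]
-100 38 [ 67. 138. 142.]
-80 33 [118. 125. 128.]
-60 32 [106. 111. 114.]
-40 36 [91. 95. 98.]
-20 57 [61. 77. 85.]
0 18 [54. 65. 67.]
20 10 [35. 68. 81.]
40 75 [50. 69. 80.]
```

The clamp is open again, with the handle up at z≈138. I'll retract straight up and verify.

Scaled: -0.2 m / 0.8 = -0.25, -0.19 m / 0.8 = -0.2375.

```bash
python3 -m pendant '[[[0, 0, -0.005, 0, 0], [0, 0, -0.015, 0, 0], [0, 0, -0.0375, 0, 0], [0, 0, -0.075, 0, 0], [0, 0, -0.125, 0, 0], [0, 0, -0.175, 0, 0], [-0.0375, 0, -0.225, 0, 0], [-0.0875, 0, -0.2375, 0, 0], [-0.1375, 0, -0.2375, 0, 0], [-0.1875, 0, -0.2375, 0, 0], [-0.225, 0, -0.2375, 0, 0], [-0.25, 0, -0.2375, 0, 0], [-0.25, 0, -0.2375, 0, 0], [-0.25, 0, -0.2375, 0, 0]]]'; python3 - <<'E'
from pr import *; from m import *
from station import eyes
e=eyes.snapshot('side'); P=cloud(e); q=w2p(P)*1000; z=P[...,2]*1000
m=(z>29)&(z<36)&(q[...,1]>0)&(q[...,1]<90)&(abs(q[...,0])<55)&(e['pixels'].min(-1)>90)
for y0 in range(10,80,20):
    k=m&(abs(q[...,1]-y0-5)<5); print(y0,np.percentile(q[k][:,0],[2,98]).round(1))
for x0 in range(-35,40,15):
    k=m&(abs(q[...,0]-x0)<6); print(x0,np.percentile(q[k][:,1],[97,100]).round(1))
t=eyes.snapshot('top'); o,onpl,big,P,hsv,roi=topmeas(t); z=P[...,2]
print('top pad+fence',rect(w2p(onpl(o['pad'],.032)))); r=np.zeros_like(roi); r[170:250,180:340]=1
g=r&(z>.075)&(z<.1)&(np.arange(384)[:,None]>203); print('glue',g.sum(),(np.median(w2p(P[g]),0)*1000).round(1) if g.any() else '')
a0=cv2.cvtColor(t['pixels'][140:206,165:325],cv2.COLOR_RGB2BGR); cv2.imwrite('pics/c5.png',cv2.resize(a0,None,fx=5,fy=5,interpolation=2))
E
```

```text
t: 25.35
tcp_pos: [0.435, -0.3534, 0.2542]
tool_rot: [0.763, 0.646, 0.001, -0.001]
force: [0.5, -0.3, -0.4]
finger_gap: 0.001
gripper_force: 0.0
10 [-40.7  46.5]
30 [-39.9  46.9]
50 [-40.2  47.2]
70 [-39.7  45.6]
-35 [77.1 78.5]
-20 [77.2 78.1]
-5 [77.2 77.8]
10 [77.4 78.8]
25 [77.1 79.3]
top pad+fence (array([ 3. , 35.6]), array([99.1, 80.4]), 2.37)
glue 0
```

View pics/c5.png

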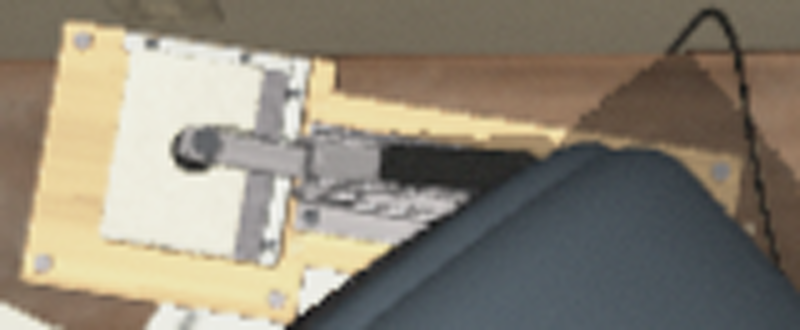

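The pad is flush and square in the corner: spine against the back fence at crop (265,170), +x side against the side fence at (210,50). The clamp is open, and nothing is being touched. I'm handing in.

```bash
python3 -c "from station import job; print(job.sign_off())"
```

```text
the job is handed in; nothing more can be done
None
```

The job is handed in at about 25 s: the pad was slid flush into the corner, the clamp locked and left on its own for over 3 s, then released and standing open, with the pad still square and nothing touched; sign-off returned no verdict, and the arm hid the glue stick in the last top view, so I couldn't recheck its position.

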